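# Stop the tube mixer, reset it and tip a blood tube

## Task

The tube mixer's run is over: press its red mushroom stop button down until it latches, then turn the button clockwise to reset it so that it springs back up, ready for the next run. Then draw the purple-capped blood tube up out of the rack and tip it over until it lies about level, to look at the sample; finish while still holding it like that in the gripper, motionless, at least 20 cm above the worktop and clear of the rack. Leave the button up, the two red-capped tubes standing in the rack and the other things on the worktop where they are.

Things in the scene. Friction and masses are not known exactly. Their poses are not given: they have to be found in the camera images.
- mixer: White tube mixer, fixed, 160 (x) x 320 (y) x 40 mm, origin at the centre of its underside, on the worktop, z up. A clear test-tube rack, 52 (x) x 140 (y) mm, is clamped on it at y = +65 mm; the rack's top is 98 mm above the worktop. At x = 0, y = -105 mm stands a yellow box, 64 x 64 mm, its top 62 mm above the worktop, with the red stop button in its middle.
- stop_top (a point): Centre of the top of the red mushroom stop button: round head 38 mm across, 18 mm tall, its top 94 mm above the worktop when up, its underside then 14 mm above the yellow box. Pressed (about 4 N) it moves down and latches 6 mm down. Latched, it can be gripped across the head at any yaw; turned clockwise seen from above by over 0.5 rad it unlatches, and springs up once let go.
- stop_plunger (a joint): How far the stop button is down, m: 0 up, about 0.006 latched, 0.0075 fully pressed.
- stop_head (a joint): Turn of the stop button's head, rad: 0 at rest, grows clockwise seen from above, stop at 0.9; light (under 0.1 Nm), a slow spring turns it back.
- tube_purple_center (a point): Centre (half-way up its 84 mm) of the purple-capped tube of dark red blood; z axis along the tube, towards the cap. Body 12.4 mm thick; cap 16 mm thick, the top 18 mm. About 12 g. It stands loose in a 16 mm square hole of the rack, foot 44 mm and top 128 mm above the worktop, so the cap is 12 mm clear of the rack. Which of three places it has varies.
- tube_red_a_center (a point): Centre of a red-capped clear tube of the same size, in the same rack; stays there. Tubes stand at least 52 mm apart along the rack's length (the mixer's y).
- tube_red_b_center (a point): Centre of the other red-capped clear tube of the same size, in the same rack; stays there.
- dish: White kidney dish, 100 x 202 x 32 mm, origin under its centre; a bystander.
- cup: Sample cup with a yellow lid, 60 mm across, 64 mm tall, origin under its centre; a bystander.
- carton: Small white and teal carton, 55 x 110 x 30 mm, origin under its centre; a bystander.
- tape: Roll of beige tape lying flat, 106 mm across, 25 mm tall, origin under its centre; a bystander.

How it is judged:
By the outcome, as a careful person would: the job done as asked, in the order asked, and still so for the second after the job is handed in, while the arm keeps its last pose, push and grip.
It also fails if it takes over 54 s, if anything falls off the work surface, if the arm or the gripper's body presses on something with over 40 N, if the wrist force passes 120 N, or if a joint passes its speed limit or range.

## Robot

A 6-joint arm with a two-finger parallel gripper is mounted at the origin on a cart in front of the work surface, level with it; the furniture and walls round the work are solid. World frame = base frame: x ahead of the robot, y to its left, z up, the work surface at z = 0. Lengths are in m, angles in rad, forces in N, time in s.
With the tool pointing down it reaches from about 0.325 to 0.9 m from the base axis. Payload 6.1 kg.
Tool frame: the origin (TCP) lies on the mounting face of the last link; the fingertips stand 173 mm ahead of it and the grasp point (between the pads) lies 155 mm ahead of it (robot.tcp_to_grasp is the distance from the TCP to the grasp point, in m); z points along the fingers, y is the direction in which the jaws open and shut (so a half turn about z gives the same grasp; the last joint's range is limited). The gripper opens to 85 mm and grips with 20 to 120 N. Pads are 22 mm wide; open, the fingers measure 114 mm over their backs; the gripper's body (76 mm by 85 mm) begins 54 mm behind the grasp point. The pads swing forward as they close: fully open they stand 13 mm farther back than shut.
Start: joints at [-0.126, 0.22, 1.526, -0, 1.395, -0.126], TCP at [0.625, -0, 0.405] pointing down, gripper open.
Joint ranges: [-2.98, 2.98], [-0.91, 2.08], [0.09, 2.57], [-1.24, 4.39], [0.2, 2.65], [-2.68, 2.68]. Speed limits (rad/s): [2.57, 2.57, 3.01, 3.14, 3.14, 3.14].

## Interface

Orientations are given as a unit quaternion [w, x, y, z].
In Python, from station import status, imaging, finish_job, robot gives the robot as it stands.
- The arm moves only by the tool arm_command, never from a script. Its argument "series" is a list of rows, each a list of 3 entries, a list of its own where there are three numbers: the shift along the tool's x, y, z in mm, then the turn, a rotation vector about the tool's x, y, z in rad, then the opening in per cent of the stroke, from 0 (shut) to 100 (fully open). A call has 1 to 12 rows; each row shifts and turns the commanded pose from where the row before left it, along the tool's axes as they then stand; what a row does not reach is not made up. A row lasts 1/12 s, in which the tool goes at most 41.7 mm and 7.16 degrees, less where a joint would pass 70% of its speed; a pose out of reach is approached as far as the arm can. A call is refused whole if a number of a shift passes 41.7 or a number of a turn 0.125, either way. A call with a gripper value outside its range is refused whole. The fingers move at their own pace and stop on an object; "grip_force" is the grip in N (left out, the last holds). Time passes only in rows, so rows that do not move let the fingers close. It gives the time, the measured TCP pose, the force and the opening at its end, in the units of the state.
- status.sense(): the state, without advancing time (a new reading comes with each control period).
- imaging.read_camera(name): name is "scene" or "side" or "wrist"; returns (picture, depth): 480x640x3 uint8, red, green, blue; 480x640 float32, m along the optical axis (not along the pixel's ray), 0 where there is no reading.
- imaging.camera_info(name): a dict with "vfov" (degrees; the focal length in pixels is half the picture's height over the tangent of half this angle, whatever the lens; pixels are square), "cx", "cy" (the principal point, pixels), "R" (3x3) and "t" (3): a world point X has camera coordinates R X + t; the wrist camera has in their place "mount" (4x4, takes a point from camera to tool coordinates, whose origin is the TCP and whose axes are the flange's). Camera axes: x right, y down, z forward; pixel columns grow to the right and rows downward; lengths in m; the calibration is good to about 2 mm. A picture is of the moment at which its call begins: read the wrist's pose just before it. camera_info takes no time and is no camera call.
- finish_job(): hands the job in, once; it reports no verdict.
The state is a dict: "time_s": time; "joint_positions": joint angles; "joint_velocities": joint speeds; "joint_torque": joint torques, N m; "tool_pos": TCP position; "orientation": TCP orientation; "wrist_force": force on the tool from outside, world axes, zero at the start; "moment": the same for the moment, N m; "gripper_width": opening from 0.0 (shut) to 1.0 (fully open).
Only numpy, scipy, OpenCV 4.12 (cv2) and the standard library are available. Lean on these libraries where they do the work, as an engineer would, in place of code of your own. Each camera call takes 0.05 s, during which the arm holds its last target. There are 200 camera calls.

## Working session

There is one attempt and no reset: what is moved stays moved. The work goes in short steps, Python scripts to look and compute and a tool call to move; the robot and the scene stay as the last step left them, time stands still between calls to the robot, and variables do not carry over. Pictures are saved under pics/ and viewed, about 8 in all and at most 12, crops included, and the job is handed in when it is done.

Besides the shell and the picture viewer there is one more tool, called in YAML: its name, and indented under it one key for each argument. arm_command: Moves the arm, as the interface text tells. Its arguments: {"type":"object","properties":{"series":{"type":"array","items":{"type":"array"}},"grip_force":{"type":"number"}},"required":["series"]}

```bash
mkdir -p pics; ls
cat > h.py <<'E'
from station import status, imaging, finish_job, robot
import numpy as np, cv2
from scipy.spatial.transform import Rotation as Ro
def pose():
    s=status.sense(); q=s["orientation"]
    return s,np.array(s["tool_pos"]),Ro.from_quat([q[1],q[2],q[3],q[0]]).as_matrix()
def grab(name):
    s,p,R=pose(); c=imaging.camera_info(name); im,d=imaging.read_camera(name)
    f=240/np.tan(np.radians(c["vfov"])/2)
    if "mount" in c:
        M=np.array(c["mount"]); Rw=R@M[:3,:3]; tw=R@M[:3,3]+p
    else:
        Rw=np.array(c["R"]).T; tw=-Rw@np.array(c["t"])
    np.savez("%s.npz"%name,im=im,d=d,f=f,cx=c["cx"],cy=c["cy"],Rw=Rw,tw=tw)
    return im
def world(name):
    z=np.load("%s.npz"%name); v,u=np.mgrid[:480,:640]
    P=np.stack([(u-z["cx"])/z["f"],(v-z["cy"])/z["f"],np.ones_like(u)],-1)*z["d"][...,None]
    return P@z["Rw"].T+z["tw"],z["im"],z["d"]
def save(im,n): cv2.imwrite("pics/"+n+".png",im[...,::-1])
E
python3 - <<'E'
from h import *
print(status.sense(), robot.tcp_to_grasp)
a=grab("scene"); b=grab("side"); w=grab("wrist")
for n in("scene","side","wrist"):
    c=imaging.camera_info(n); print(n,c)
save(a,"scene");save(w,"wrist");save(b,"side")
for n in("scene","wrist","side"):
    P,im,d=world(n); h=cv2.cvtColor(im,cv2.COLOR_RGB2HSV)
    print(n,"depth ok",(d>0).mean())
E
```

```text
pics
{'time_s': 0.0, 'joint_positions': array([-1.26099330e-01,  2.21234511e-01,  1.52761413e+00,  1.19534281e-05,
        1.39469983e+00, -1.26080403e-01]), 'joint_velocities': array([ 0.00051176, -0.0015475 ,  0.00087813, -0.00195799,  0.00046243,
       -0.00082355]), 'joint_torque': array([-5.06932320e-04, -4.96913910e+01, -3.89390445e+01, -4.46828235e-04,
        1.12446505e-02,  2.49123751e-06]), 'tool_pos': array([6.24730103e-01, 3.27105258e-05, 4.03592120e-01]), 'orientation': array([-7.76560607e-04,  7.07113879e-01,  7.07099007e-01, -5.94389027e-04]), 'wrist_force': array([0.540303  , 0.19352439, 0.03510149]), 'moment': array([ 0.00088654,  0.00334261, -0.04571545]), 'gripper_width': 1.0013153518213276} 0.1547
scene {'vfov': 43.24017048375491, 'cx': 332.1554271060751, 'cy': 245.07170183518588, 'R': array([[ 8.83395039e-01, -4.68629068e-01, -3.29631837e-05],
       [-2.04909108e-01, -3.86203195e-01, -8.99366082e-01],
       [ 4.21456358e-01,  7.94502290e-01, -4.37196351e-01]]), 't': array([-0.46587581,  0.18131558,  1.27352207])}
side {'vfov': 53.19628959938553, 'cx': 320.58086425587106, 'cy': 236.78025882662521, 'R': array([[-0.91821277, -0.39606575,  0.00415086],
       [-0.15010666,  0.33826122, -0.92900341],
       [ 0.36654236, -0.85364587, -0.37004788]]), 't': array([0.48688099, 0.17213619, 1.06587702])}
wrist {'vfov': 64.3275831150318, 'cx': 313.11066946718216, 'cy': 242.56178414542754, 'mount': array([[-1.12836768e-03, -9.62228059e-01, -2.72242337e-01,
         7.07514860e-02],
       [ 9.99999350e-01, -1.04150200e-03, -4.63574114e-04,
         7.41662216e-04],
       [ 1.62523082e-04, -2.72242683e-01,  9.62228609e-01,
         3.19183092e-02],
       [ 0.00000000e+00,  0.00000000e+00,  0.00000000e+00,
         1.00000000e+00]])}
scene depth ok 0.995966796875
wrist depth ok 0.9960221354166666
side depth ok 0.9958723958333333
```

View pics/scene.png

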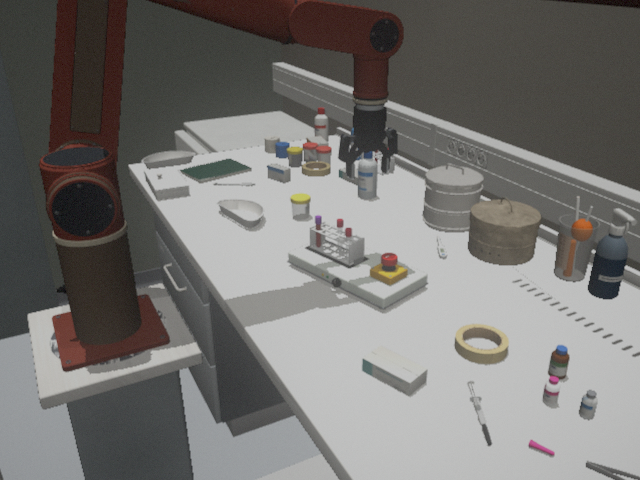

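View pics/wrist.png

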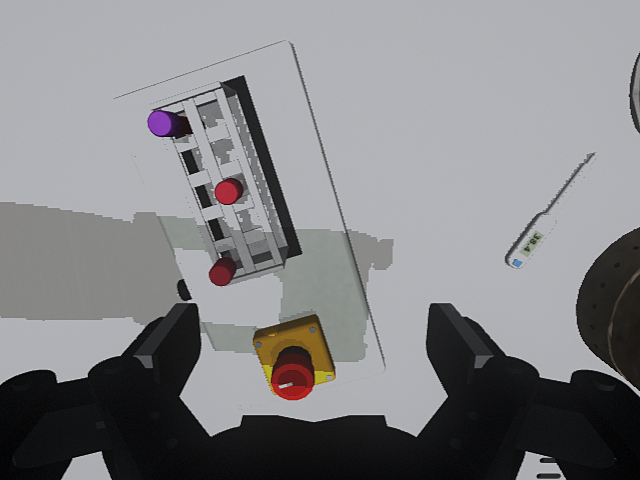

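The wrist picture (tool y = image right, tool x = image up) shows the button at (293,375). The purple cap is at (161,124), at the end of the rack farthest from the button, and the red caps are at (229,191) and (222,271).

Run:
```python
from h import *
for n in("wrist","scene","side"):
    P,im,d=world(n); h=cv2.cvtColor(im,cv2.COLOR_RGB2HSV); H,S,V=[h[...,i].astype(int) for i in range(3)]
    box=(P[...,0]>.35)&(P[...,0]<.85)&(P[...,1]>-.4)&(P[...,1]<.4)&(P[...,2]>.04)&(P[...,2]<.15)
    for nm,m in dict(purple=(H>125)&(H<155)&(S>100),red=((H<6)|(H>170))&(S>120),yellow=(H>15)&(H<30)&(S>120)).items():
        m=m&box; k,lab,st,ce=cv2.connectedComponentsWithStats(m.astype(np.uint8))
        for i in range(1,k):
            if st[i,4]<25: continue
            q=P[lab==i]; zt=np.percentile(q[:,2],97); t=q[q[:,2]>zt-.005]
            mid=(t.min(0)+t.max(0))/2
            print(n,nm,st[i,4],ce[i].round(),"top",zt.round(4),"mid",mid[:2].round(4),"mean",t.mean(0)[:2].round(4),"ext",np.ptp(t,axis=0)[:2].round(4))
    # mixer top
    m=(P[...,2]>.036)&(P[...,2]<.044)&(abs(P[...,0]-.6)<.25)&(abs(P[...,1])<.3)
    m=cv2.morphologyEx(m.astype(np.uint8),cv2.MORPH_OPEN,np.ones((3,3)))>0
    q=P[m]; r=cv2.minAreaRect((q[:,:2]*1000).astype(np.float32)); print(n,"mixer",r,q[:,2].mean())
```

```text
wrist purple 729 [164. 123.] top 0.1285 mid [0.5314 0.0777] mean [0.5318 0.0777] ext [0.0159 0.0153]
wrist red 551 [228. 191.] top 0.1284 mid [0.5693 0.0352] mean [0.5696 0.0354] ext [0.0156 0.0155]
wrist red 433 [221. 274.] top 0.1285 mid [ 0.5613 -0.0212] mean [ 0.5616 -0.0208] ext [0.0159 0.0155]
wrist red 1559 [293. 376.] top 0.0944 mid [ 0.6067 -0.1302] mean [ 0.6074 -0.1288] ext [0.0358 0.037 ]
wrist yellow 2764 [295. 345.] top 0.0622 mid [ 0.6068 -0.1302] mean [ 0.6096 -0.119 ] ext [0.0752 0.0758]
wrist mixer ((576.87158203125, -30.745956420898438), (157.67041015625, 317.6682434082031), 16.96080207824707) 0.0391987084055553
scene red 58 [390. 258.] top 0.0951 mid [ 0.6032 -0.1375] mean [ 0.602  -0.1402] ext [0.0332 0.0273]
scene yellow 201 [389. 272.] top 0.0635 mid [ 0.6037 -0.1361] mean [ 0.5984 -0.1453] ext [0.0691 0.0692]
scene mixer ((573.1347045898438, -34.010467529296875), (161.98699951171875, 321.29681396484375), 17.15843391418457) 0.03944567650216193
side purple 42 [308. 240.] top 0.1301 mid [0.5302 0.0775] mean [0.5294 0.0796] ext [0.0127 0.0159]
side red 88 [315. 223.] top 0.1294 mid [ 0.5594 -0.0206] mean [ 0.5595 -0.0197] ext [0.0127 0.0167]
side red 30 [302. 232.] top 0.1285 mid [0.5651 0.0369] mean [0.5651 0.0382] ext [0.0078 0.0093]
side yellow 73 [322. 232.] top 0.0647 mid [ 0.5871 -0.1348] mean [ 0.5855 -0.1361] ext [0.0356 0.052 ]
side yellow 386 [208. 313.] top 0.0663 mid [0.6142 0.3693] mean [0.6122 0.3725] ext [0.0567 0.0573]
side mixer ((574.6537475585938, -28.91259765625), (157.9141387939453, 319.9507751464844), 17.121736526489258) 0.04030395207916615
```

arm_command:
  series:
    - [[-16.4,-2.2,14],[0,0,0],0]
    - [[-16.4,-2.2,14],[0,0,0],0]
    - [[-16.4,-2.2,14],[0,0,0],0]
    - [[-16.4,-2.2,14],[0,0,0],0]
    - [[-16.4,-2.2,14],[0,0,0],0]
    - [[-16.4,-2.2,14],[0,0,0],0]
    - [[-16.4,-2.2,14],[0,0,0],0]
    - [[-16.4,-2.2,14],[0,0,0],0]
    - [[0,0,0],[0,0,0],0]
    - [[0,0,0],[0,0,0],0]
    - [[0,0,0],[0,0,0],0]
    - [[0,0,0],[0,0,0],0]

```text
time_s: 1.15
tool_pos: [0.6079, -0.1306, 0.2937]
orientation: [0.001, 0.707, 0.707, 0.0]
wrist_force: [-0.5, -0.1, 0.2]
gripper_width: 0.003
```

arm_command:
  series:
    - [[0,0,10],[0,0,0],0]
    - [[0,0,10],[0,0,0],0]
    - [[0,0,5],[0,0,0],0]
    - [[0,0,2],[0,0,0],0]
    - [[0,0,2],[0,0,0],0]
    - [[0,0,2],[0,0,0],0]
    - [[0,0,2],[0,0,0],0]
    - [[0,0,0],[0,0,0],0]
    - [[0,0,0],[0,0,0],0]

```text
time_s: 1.9
tool_pos: [0.6075, -0.1312, 0.26]
orientation: [0.0, 0.707, 0.707, 0.0]
wrist_force: [-0.1, 1.0, 2.0]
gripper_width: 0.003
```

arm_command:
  series:
    - [[0,0,1],[0,0,0],0]
    - [[0,0,0.5],[0,0,0],0]
    - [[0,0,0],[0,0,0],0]
    - [[0,0,0],[0,0,0],0]

```text
time_s: 2.23
tool_pos: [0.6077, -0.1312, 0.2599]
orientation: [0.0, 0.707, 0.707, 0.0]
wrist_force: [-4.2, 2.1, 9.6]
gripper_width: 0.004
```

arm_command:
  series:
    - [[0,0,0.5],[0,0,0],0]
    - [[0,0,0],[0,0,0],0]
    - [[0,0,-5],[0,0,0],0]
    - [[0,0,-30],[0,0,0],0]
    - [[0,0,-30],[0,0,0],100]
    - [[0,0,-30],[0,0,0],100]
    - [[0,0,0],[0,0,0],100]
    - [[0,0,0],[0,0,0],100]
    - [[0,0,0],[0,0,0],100]
    - [[0,0,0],[0,0,0],100]

```text
time_s: 3.07
tool_pos: [0.6068, -0.1311, 0.3508]
orientation: [-0.001, 0.707, 0.707, -0.001]
wrist_force: [-0.3, 1.0, 0.3]
gripper_width: 0.844
```

```bash
cat > b.py <<'E'
from h import *
s,p,R=pose(); print(s["time_s"],p.round(4),s["joint_positions"].round(2),s["wrist_force"].round(1),s["gripper_width"])
for n in ("wrist","side","scene"):
    save(grab(n),n+"_l"); P,im,d=world(n); h=cv2.cvtColor(im,cv2.COLOR_RGB2HSV)
    m=((h[...,0]<6)|(h[...,0]>170))&(h[...,1]>120)&(np.hypot(P[...,0]-.607,P[...,1]+.131)<.03)
    q=P[m]
    if len(q)<10: print(n,"none");continue
    z=np.percentile(q[:,2],[50,90,97]); t=q[q[:,2]>z[2]-.004]
    print(n,len(q),"z",z.round(4),"mid",((t.min(0)+t.max(0))/2).round(4))
E
python3 b.py
```

```text
3.0667 [ 0.6068 -0.1311  0.3508] [-0.34  0.25  1.59 -0.    1.3  -0.34] [-0.3  1.   0.3] 0.8436219094286923
wrist 2575 z [0.0876 0.0886 0.0891] mid [ 0.6069 -0.1305  0.0876]
side 63 z [0.0891 0.4764 0.479 ] mid [ 0.5856 -0.1252  0.4773]
scene 36 z [0.0879 0.5518 0.5524] mid [ 0.619  -0.1135  0.5522]
```

arm_command:
  series:
    - [[0,0,25],[0,0,0],100]
    - [[0,0,25],[0,0,0],100]
    - [[0,0,25],[0,0,0],80]
    - [[0,0,20],[0,0,0],80]
    - [[0,0,10],[0,0,0],80]
    - [[0,0,4],[0,0,0],70]
    - [[0,0,0],[0,0,0],70]
    - [[0,0,0],[0,0,0],70]
    - [[0,0,0],[0,0,0],70]

```text
time_s: 3.97
tool_pos: [0.6082, -0.1314, 0.2455]
orientation: [0.001, 0.707, 0.707, 0.001]
wrist_force: [-0.3, -0.5, -0.2]
gripper_width: 0.7
```

arm_command:
  series:
    - [[0,-1,3.5],[0,0,0],60]
    - [[0,0,0],[0,0,0],45]
    - [[0,0,0],[0,0,0],35]
    - [[0,0,0],[0,0,0],30]
    - [[0,0,0],[0,0,0],30]
    - [[0,0,0],[0,0,0],30]
    - [[0,0,0],[0,0,0],30]
    - [[0,0,0],[0,0,0],30]
  grip_force: 20

```text
time_s: 4.63
tool_pos: [0.6064, -0.1313, 0.2403]
orientation: [0.0, 0.707, 0.707, 0.0]
wrist_force: [-1.2, -1.4, 2.9]
gripper_width: 0.439
```

arm_command:
  series:
    - [[0,0,0],[0,0,0.08],30]
    - [[0,0,0],[0,0,0.08],30]
    - [[0,0,0],[0,0,0.08],30]
    - [[0,0,0],[0,0,0.08],30]
    - [[0,0,0],[0,0,0.08],30]
    - [[0,0,0],[0,0,0.08],30]
    - [[0,0,0],[0,0,0.08],30]
    - [[0,0,0],[0,0,0.08],30]
    - [[0,0,0],[0,0,0.08],30]
    - [[0,0,0],[0,0,0],30]
    - [[0,0,0],[0,0,0],30]
    - [[0,0,0],[0,0,0],30]

```text
time_s: 5.63
tool_pos: [0.607, -0.1315, 0.2408]
orientation: [0.001, 0.91, 0.414, 0.001]
wrist_force: [3.9, -1.9, 2.1]
gripper_width: 0.439
```

arm_command:
  series:
    - [[0,0,0],[0,0,0],60]
    - [[0,0,0],[0,0,0],80]
    - [[0,0,0],[0,0,0],80]
    - [[0,0,0],[0,0,0],80]
    - [[0,0,-10],[0,0,0],80]
    - [[0,0,-25],[0,0,0],80]
    - [[0,0,-25],[0,0,0],80]
    - [[0,0,-25],[0,0,0],80]
    - [[0,0,-25],[0,0,0],80]
    - [[0,0,0],[0,0,0],80]
    - [[0,0,0],[0,0,0],80]
    - [[0,0,0],[0,0,0],80]

```text
time_s: 6.63
tool_pos: [0.6061, -0.1311, 0.35]
orientation: [-0.0, 0.911, 0.413, -0.0]
wrist_force: [-0.2, -0.9, -0.7]
gripper_width: 0.801
```

```bash
python3 b.py
```

```text
6.6333 [ 0.6061 -0.1311  0.35  ] [-0.34  0.25  1.59  0.    1.3   0.38] [-0.2 -0.9 -0.7] 0.8014378960200518
wrist 2692 z [0.093  0.0941 0.0945] mid [ 0.6074 -0.1311  0.0932]
side 82 z [0.0947 0.4744 0.4772] mid [ 0.5838 -0.1276  0.4765]
scene 21 z [0.0934 0.55   0.5507] mid [ 0.6202 -0.1124  0.5493]
```

View pics/wrist_l.png

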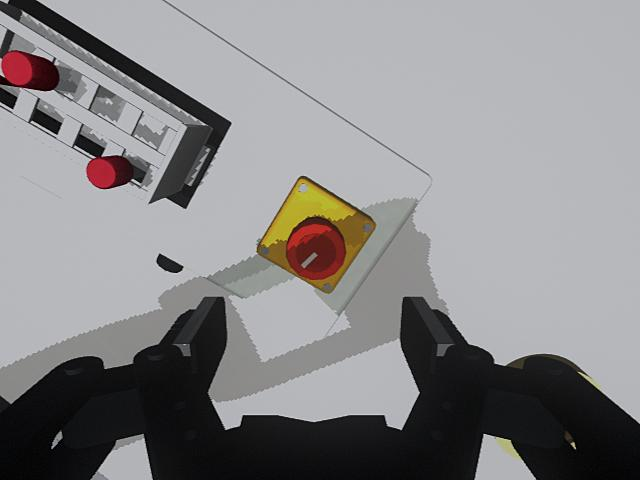

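The button is up again: its top measured 94 mm, and it was at 88 mm while latched. In this picture it sits undisturbed at (316,250), with the red caps at (30,70) and (108,171). Next is the tube.

arm_command:
  series:
    - [[0,0,0],[0,0,-0.12],50]
    - [[0,0,0],[0,0,-0.12],50]
    - [[0,0,0],[0,0,-0.12],50]
    - [[0,0,0],[0,0,-0.12],50]
    - [[0,0,0],[0,0,-0.12],50]
    - [[0,0,0],[0,0,-0.12],50]

```text
time_s: 7.28
tool_pos: [0.6061, -0.1311, 0.3487]
orientation: [-0.001, 0.705, 0.709, -0.001]
wrist_force: [-0.1, -0.4, -0.2]
gripper_width: 0.499
```

arm_command:
  series:
    - [[26,-9.4,0],[0,0,0],50]
    - [[26,-9.4,0],[0,0,0],50]
    - [[26,-9.4,0],[0,0,0],50]
    - [[26,-9.4,0],[0,0,0],50]
    - [[26,-9.4,0],[0,0,0],50]
    - [[26,-9.4,0],[0,0,0],50]
    - [[26,-9.4,0],[0,0,0],50]
    - [[26,-9.4,0],[0,0,0],50]
    - [[0,0,0],[0,0,0],50]
    - [[0,0,0],[0,0,0],50]
    - [[0,0,0],[0,0,0],50]

```text
time_s: 8.2
tool_pos: [0.5311, 0.0767, 0.3495]
orientation: [-0.0, 0.707, 0.707, -0.001]
wrist_force: [0.1, 0.6, -0.9]
gripper_width: 0.502
```

```bash
cat > c.py <<'E'
from h import *
s,p,R=pose(); print(s["time_s"],p.round(4),s["joint_positions"].round(3),s["wrist_force"].round(1),s["gripper_width"]);print(R.round(3))
for n in ("wrist","side","scene"):
    save(grab(n),n+"_t"); P,im,d=world(n); h=cv2.cvtColor(im,cv2.COLOR_RGB2HSV)
    m=(h[...,0]>125)&(h[...,0]<155)&(h[...,1]>100)&(P[...,2]>.05)&(P[...,0]<.9)
    m&=(abs(P[...,1])<.4)
    q=P[m]
    if len(q)<10: print(n,"none");continue
    z=np.percentile(q[:,2],[50,90,97]); t=q[q[:,2]>z[2]-.005]
    print(n,len(q),"z",z.round(4),"mid",((t.min(0)+t.max(0))/2).round(4),"ext",np.ptp(t,axis=0).round(4))
E
python3 c.py
```

```text
8.2 [0.5311 0.0767 0.3495] [-0.004  0.057  1.814 -0.     1.272 -0.004] [ 0.1  0.6 -0.9] 0.5020465593894211
[[-0.001  1.    -0.001]
 [ 1.     0.001 -0.   ]
 [-0.    -0.001 -1.   ]]
wrist 944 z [0.1274 0.263  0.2701] mid [0.5313 0.119  0.2915] ext [0.1053 0.0567 0.0521]
side 67 z [0.128  0.3385 0.422 ] mid [0.551  0.125  0.4557] ext [0.0121 0.0239 0.0723]
scene none
```

arm_command:
  series:
    - [[1,0,20],[0,0,0],50]
    - [[0,0,20],[0,0,0],50]
    - [[0,0,16],[0,0,0],50]
    - [[0,0,10],[0,0,0],50]
    - [[0,0,5],[0,0,0],50]
    - [[0,0,2],[0,0,0],50]
    - [[0,0,0],[0,0,0],50]
    - [[0,0,0],[0,0,0],50]

```text
time_s: 9.02
tool_pos: [0.5317, 0.0777, 0.2781]
orientation: [0.001, 0.707, 0.707, 0.001]
wrist_force: [0.5, -0.6, -0.1]
gripper_width: 0.5
```

```bash
python3 c.py
python3 - <<'E'
from h import *
im=cv2.imread("pics/side_t.png")[...,::-1]; a=im[170:310,220:400]; save(cv2.resize(a,None,fx=4,fy=4,interpolation=2),"sidecrop")
E
```

```text
9.0167 [0.5317 0.0777 0.2781] [-0.002  0.141  1.869  0.     1.131 -0.002] [ 0.5 -0.6 -0.1] 0.49970093689588124
[[ 0.     1.     0.001]
 [ 1.    -0.     0.   ]
 [ 0.     0.001 -1.   ]]
wrist 2281 z [0.1269 0.1282 0.1917] mid [0.5321 0.1168 0.2165] ext [0.111  0.0633 0.0594]
side 61 z [0.1265 0.3051 0.4662] mid [0.4367 0.124  0.4742] ext [0.1881 0.0309 0.0252]
scene none
```

View pics/sidecrop.png

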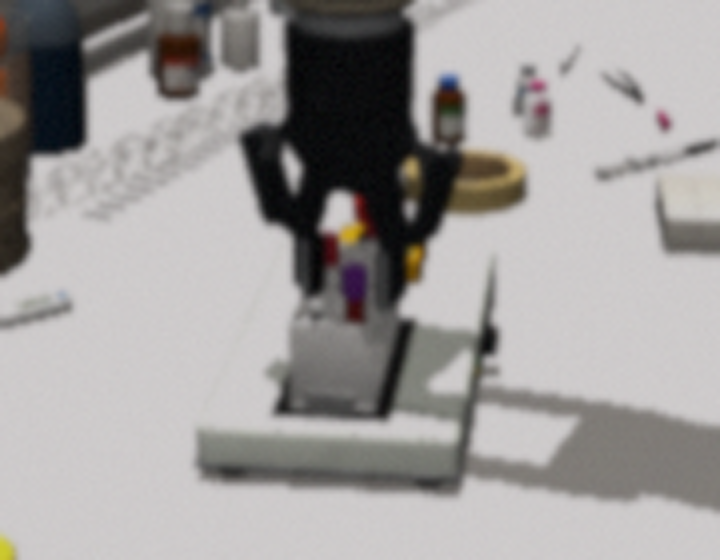

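View pics/wrist_t.png

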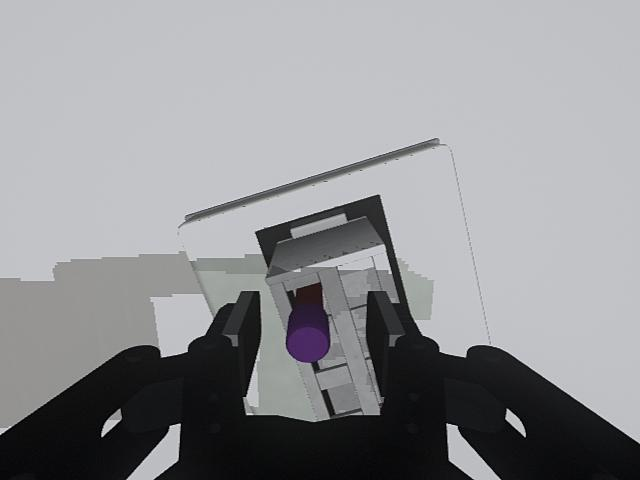

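The cap at (307,338) is centred between the pads at (245,320) and (380,320), and the side view shows the fingertips just above the rack top. Closing now.

arm_command:
  series:
    - [[0,0,1.5],[0,0,0],35]
    - [[0,0,0],[0,0,0],20]
    - [[0,0,0],[0,0,0],0]
    - [[0,0,0],[0,0,0],0]
    - [[0,0,0],[0,0,0],0]
    - [[0,0,0],[0,0,0],0]
    - [[0,0,0],[0,0,0],0]
    - [[0,0,0],[0,0,0],0]
  grip_force: 35

```text
time_s: 9.83
tool_pos: [0.5313, 0.0778, 0.2759]
orientation: [0.0, 0.707, 0.707, 0.0]
wrist_force: [-1.4, -0.3, 2.7]
gripper_width: 0.17
```

arm_command:
  series:
    - [[0,0,-8],[0,0,0],0]
    - [[0,0,-14],[0,0,0],0]
    - [[0,0,-16],[0,0,0],0]
    - [[0,0,-16],[0,0,0],0]
    - [[0,0,-16],[0,0,0],0]
    - [[0,0,-16],[0,0,0],0]
    - [[0,0,-16],[0,0,0],0]
    - [[0,0,-16],[0,0,0],0]
    - [[0,0,-16],[0,0,0],0]
    - [[0,0,-16],[0,0,0],0]
    - [[0,0,-16],[0,0,0],0]
    - [[0,0,-16],[0,0,0],0]

```text
time_s: 10.83
tool_pos: [0.531, 0.0778, 0.4588]
orientation: [0.0, 0.707, 0.707, 0.0]
wrist_force: [0.5, 0.6, 0.4]
gripper_width: 0.171
```

arm_command:
  series:
    - [[0,0,0],[0,0.05,0],0]
    - [[0,0,0],[0,0.05,0],0]
    - [[0,0,0],[0,0,0],0]
    - [[0,0,0],[0,0,0],0]

```text
time_s: 11.17
tool_pos: [0.5311, 0.0774, 0.4577]
orientation: [-0.035, 0.707, 0.706, 0.035]
wrist_force: [0.0, 0.2, 0.2]
gripper_width: 0.174
```

```bash
python3 c.py
python3 - <<'E'
from h import *
im=cv2.imread("pics/side_t.png")[...,::-1]; a=im[110:310,200:440]; save(cv2.resize(a,None,fx=3,fy=3,interpolation=2),"sidecrop2")
E
```

```text
11.1667 [0.5311 0.0774 0.4577] [-0.032 -0.027  1.695  0.099  1.478 -0.041] [0.  0.2 0.2] 0.17360397434668667
[[ 0.001  1.    -0.   ]
 [ 0.995 -0.001  0.098]
 [ 0.098 -0.    -0.995]]
wrist 2954 z [0.3097 0.3782 0.382 ] mid [0.5317 0.1262 0.4049] ext [0.0391 0.0493 0.0557]
side 113 z [0.3065 0.4113 0.4309] mid [0.4476 0.0965 0.5161] ext [0.2117 0.0168 0.1787]
scene none
```

View pics/sidecrop2.png

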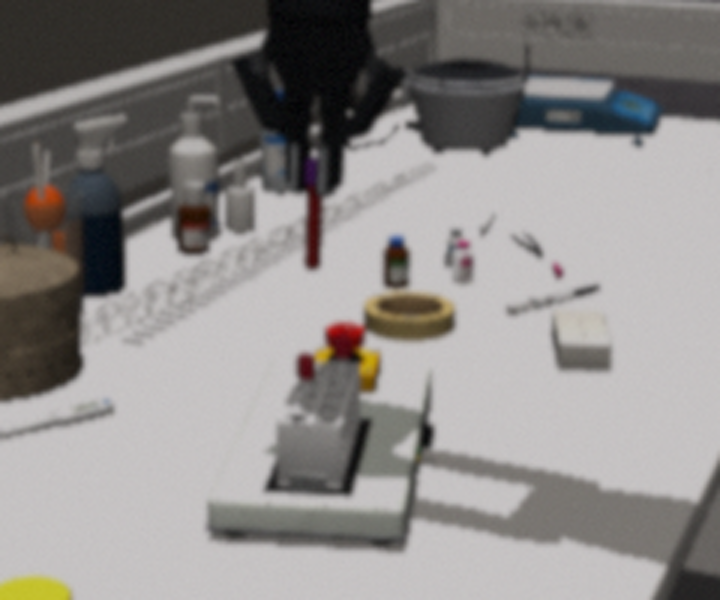

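The crop shows the tube hanging straight from the gripper (cap at (313,170), foot at (313,265)), well above the rack. The small test tip raised j4, which is the direction with range to spare, so I'll continue that way.

arm_command:
  series:
    - [[0,0,0],[0,0.09,0],0]
    - [[0,0,0],[0,0.09,0],0]
    - [[0,0,0],[0,0.09,0],0]
    - [[0,0,0],[0,0.09,0],0]
    - [[0,0,0],[0,0.09,0],0]
    - [[0,0,0],[0,0.09,0],0]
    - [[0,0,0],[0,0.09,0],0]
    - [[0,0,0],[0,0.09,0],0]
    - [[0,0,0],[0,0,0],0]
    - [[0,0,0],[0,0,0],0]

```text
time_s: 12.15
tool_pos: [0.5312, 0.0774, 0.4569]
orientation: [-0.281, 0.649, 0.648, 0.28]
wrist_force: [-0.7, -0.2, -0.6]
gripper_width: 0.173
```

```bash
python3 -c "
from h import *
s,p,R=pose();print(s['joint_positions'].round(3),p,R[:,2],s['gripper_width'])"
```

```text
[-0.222 -0.002  1.765  0.791  1.599 -0.29 ] [0.53115708 0.07744911 0.456886  ] [-0.00081548  0.72917911 -0.68432241] 0.1734999093263909
```

arm_command:
  series:
    - [[0,0,0],[0,0.084,0],0]
    - [[0,0,0],[0,0.084,0],0]
    - [[0,0,0],[0,0.084,0],0]
    - [[0,0,0],[0,0.084,0],0]
    - [[0,0,0],[0,0.084,0],0]
    - [[0,0,0],[0,0.084,0],0]
    - [[0,0,0],[0,0.084,0],0]
    - [[0,0,0],[0,0.084,0],0]
    - [[0,0,0],[0,0.084,0],0]
    - [[0,0,0],[0,0,0],0]
    - [[0,0,0],[0,0,0],0]
    - [[0,0,0],[0,0,0],0]

```text
time_s: 13.15
tool_pos: [0.5313, 0.0782, 0.4579]
orientation: [0.5, -0.499, -0.5, -0.5]
wrist_force: [-0.6, -0.3, 0.3]
gripper_width: 0.171
```

```bash
python3 b.py; python3 c.py
python3 - <<'E'
from h import *
im=cv2.imread("pics/side_t.png")[...,::-1]; a=im[60:310,200:500]; save(cv2.resize(a,None,fx=2.4,fy=2.4,interpolation=2),"sidecrop3")
P,im,d=world("wrist"); h=cv2.cvtColor(im,cv2.COLOR_RGB2HSV)
near=(abs(P[...,0]-.53)<.04)&(P[...,2]>.35)&(P[...,1]>.2)&(P[...,1]<.36)
for nm,m in dict(cap=(h[...,0]>125)&(h[...,0]<155)&(h[...,1]>100),blood=((h[...,0]<8)|(h[...,0]>170))&(h[...,1]>100)).items():
    q=P[m&near]; print(nm,len(q))
    if len(q): 
        for lo in np.arange(.2,.34,.02):
            t=q[(q[:,1]>lo)&(q[:,1]<lo+.02)]
            if len(t)>5: print(lo.round(2),np.median(t,0).round(4))
E
```

```text
13.15 [0.5313 0.0782 0.4579] [-0.3   0.12  1.85  1.45  1.85 -0.42] [-0.6 -0.3  0.3] 0.17056788553679283
wrist none
side 48 z [0.0929 0.0952 0.096 ] mid [ 0.6039 -0.1254  0.0944]
scene 58 z [0.0937 0.0949 0.0958] mid [ 0.6034 -0.1354  0.0943]
13.3 [0.5312 0.078  0.4583] [-0.301  0.117  1.855  1.453  1.849 -0.418] [-0.2 -0.4  0. ] 0.17258876347610205
[[-0.001  1.    -0.   ]
 [-0.003  0.     1.   ]
 [ 1.     0.001  0.003]]
wrist 2220 z [0.4597 0.4632 0.4636] mid [0.5322 0.1808 0.4924] ext [0.0148 0.1407 0.0676]
side 43 z [0.322  0.4552 0.4631] mid [0.5169 0.1591 0.4619] ext [0.0451 0.1465 0.0065]
scene none
cap 2211
0.22 [0.532  0.2277 0.459 ]
0.24 [0.5316 0.2426 0.4625]
blood 1097
0.24 [0.5316 0.2547 0.4612]
0.26 [0.5316 0.2692 0.461 ]
0.28 [0.5315 0.2893 0.461 ]
0.3 [0.5309 0.3034 0.461 ]
```

View pics/sidecrop3.png

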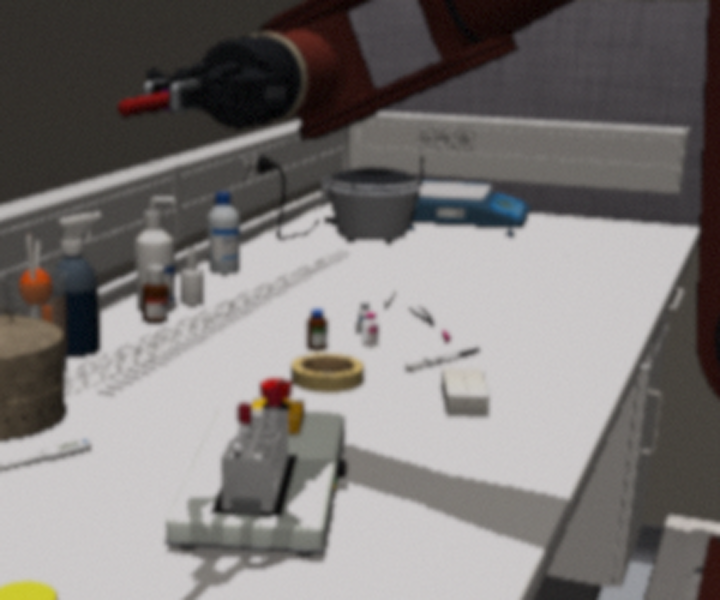

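View pics/scene_t.png

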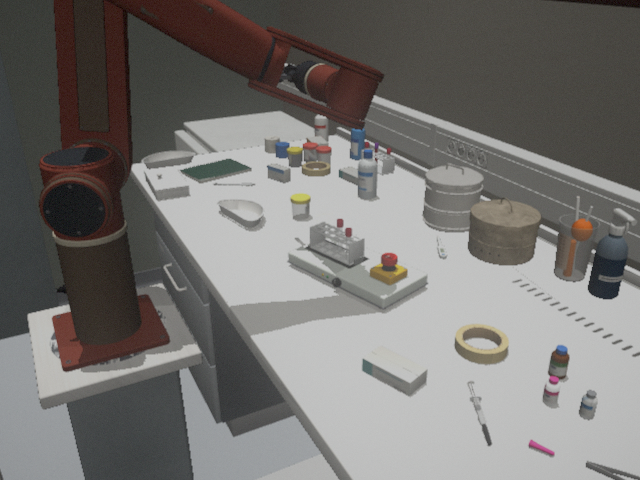

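The tube lies level: its upper surface reads 0.461 m all along its length. The button's top is up at 94–96 mm at (389,260), the red caps still stand at (340,224) and (348,232), and the dish, cup, carton and tape haven't moved. Handing in.

```bash
python3 -c "
from h import *
s=status.sense(); print(s['time_s'],abs(s['joint_velocities']).max()); print(finish_job())"
```

```text
13.45 0.004602115441626512
the job is handed in; nothing more can be done
None
```

The job is done and handed in at 13.5 s on the robot's clock; the hand-in gives no verdict.

- **Stop button:** I pressed it until it bottomed out (about 10 N), and it latched with its top at 88 mm. I then gripped it, turned it 0.72 rad clockwise and let go. It sprang back up, and its top last measured 94–96 mm.
- **Purple tube:** I gripped it by the cap, drew it straight up out of the rack and tipped it level. Its upper surface reads 0.461 m above the worktop all along its length. It is past the end of the rack, and the gripper still holds it with the arm at rest.
- **Everything else:** In the last pictures both red-capped tubes stand in the rack, and the dish, cup, carton and tape are where they were.

No check failed. Some scripted colour-based height readings also picked up other purple or red pixels, mainly the red arm; I discarded those and used the pictures and filtered readings.

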